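# Feel along the sprung front slat of the tea cabinet

## Robot

A 6-joint arm with a two-finger parallel gripper is mounted at the origin on the work surface. World frame = base frame: x ahead of the robot, y to its left, z up, the work surface at z = 0. Lengths are in mm, angles in rad, forces in N, time in s.
With the tool pointing down it reaches from about 350 to 875 mm from the base axis. Payload 15.5 kg.
Tool frame: the origin (TCP) lies on the centre line of the jaws, within the pads' length; the fingertips stand 25 mm ahead of it and the grasp point (between the pads) lies 6 mm ahead of it (manip.tip_extent is the z of the fingertips in the tool frame, in mm); z points along the fingers, y is the line along which they close (so a half turn about z gives the same grasp; the last joint's range is limited). The gripper opens to 85 mm and grips with 20 to 120 N. Pads are 22 mm wide; open, the fingers measure 114 mm over their backs; the gripper's body (76 mm by 85 mm) begins 54 mm behind the grasp point. The pads swing forward as they close: fully open they stand 13 mm farther back than shut.
Start: joints at [1.069, 0.494, 1.345, -0, 1.302, -0.096], TCP at [246.717, 574.245, 256.277] pointing down, gripper open.
Joint ranges: [-2.91, 2.91], [-0.82, 2.16], [0.22, 2.67], [-1.22, 4.37], [0.12, 2.79], [-3.08, 3.08]. Speed limits (rad/s): [1.89, 1.89, 2.57, 3.01, 3.01, 3.01].

## Interface

Orientations are given as [roll, pitch, yaw] about the fixed x, y, z axes, in that order (R = Rz(yaw) Ry(pitch) Rx(roll)).
In Python, from workcell import status, capture, camera_model, manip, finder gives the robot as it stands.
- The arm moves only by the tool jog_arm, never from a script. Its argument "series" is a list that holds one entry, the list of rows, each a list of 4 numbers: the shift along the tool's x, y, z in mm, then the turn about the tool's z in rad. A call has 1 to 10 rows; each row shifts and turns the commanded pose from where the row before left it, along the tool's axes as they then stand; what a row does not reach is not made up. A row lasts 1/12 s, in which the tool goes at most 41.7 mm and 7.16 degrees, less where a joint would pass 70% of its speed; a pose out of reach is approached as far as the arm can. A call is refused whole if a number of a shift passes 41.7 or a number of a turn 0.125, either way. A call with a gripper value outside its range is refused whole. "jaw" is the gripper's target within -1 to 1 (fully open at 1, half-way at 0, shut at -1), set as the call begins (left out, the last holds). The fingers move at their own pace and stop on an object; the grip force is fixed at half the most. Time passes only in rows, so rows that do not move let the fingers close. It gives the time, the measured TCP pose, the force, the opening and the grip force at its end, in the units of the state.
- status.state(): the state, without advancing time (a new reading comes with each control period).
- capture(name): name is "scene" or "top" or "wrist"; returns (picture, depth): 480x640x3 uint8, blue, green, red; 480x640 float32, mm along the optical axis (not along the pixel's ray), 0 where there is no reading.
- camera_model(name): a dict with "mtx" (3x3 intrinsics, pixels), "k1" (the pictures are not rectified: a ray, as slopes to the right and down, at radius r is drawn at 1 + k1 r^2 times it, then the intrinsics apply), "R" (3x3) and "t" (3): a world point X has camera coordinates R X + t; the wrist camera has in their place "mount" (4x4, takes a point from camera to tool coordinates, whose origin is the TCP and whose axes are the flange's). Camera axes: x right, y down, z forward; pixel columns grow to the right and rows downward; lengths in mm; the calibration is good to about 2 mm. A picture is of the moment at which its call begins: read the wrist's pose just before it. camera_model takes no time and is no camera call.
- manip.job_done(): hands the job in; it is judged then, once.
Trained networks look in the newest picture that a camera, given by its name, has taken for a name from the list of things; names that differ only in an ending like _2 or _b are one class to them, and where a whole thing is asked for, a point or a joint stands for the part that bears it (a point fixed in the world has none). Each returns a list of dicts, best first, with "confidence" (0 to 1); they miss things now and then, are a little off and sometimes report something else, mostly with a low value. They report only what shows in the picture. A call takes as long as a camera call. They do not tell look-alikes from the thing itself.
- finder.look_for(target, camera): "rect" ([left, top, right, bottom] in pixels, round what is visible of it).
- finder.outline_of(target, camera): "region" (480x640 bool, what is visible of it) and "rect" ([left, top, right, bottom] in pixels, round what is visible of it).
The state is a dict: "time": time; "q": joint angles; "qd": joint speeds; "effort": joint torques, N m; "tcp_pos": TCP position; "orientation": TCP orientation; "force": force on the tool from outside, world axes, zero at the start; "torque": the same for the moment, N m; "grip_width": opening from 0.0 (shut) to 1.0 (fully open); "grasp_force": force on a finger pad.
Only numpy, scipy, OpenCV 4.12 (cv2) and the standard library are available. Lean on these libraries where they do the work, as an engineer would, in place of code of your own. Each camera call takes 0.05 s, during which the arm holds its last target. There are 200 camera calls.

## Task

Check the springy front slat of the low tea cabinet for splinters: with your fingertips on its top, run from the end plug on the tea caddy's side along the row of five wooden plugs to the last plug at the other end, in one unbroken stroke. Keep it a light touch that makes the slat dip slightly all the way, never lifting off between the end plugs, never pushing the slat down hard and never pulling it up. Then raise the hand clear so that the slat springs back, and leave the mesh door and everything standing on the cabinet where it is.

Things in the scene. Friction and masses are not known exactly. Their poses are not given: they have to be found in the camera images.
- front_slat (a joint): How far the front slat is pushed down, m: 0 at rest, positive = down, negative = pulled up. It moves straight down, staying level, on spring clips: about 0.4 N for each mm wherever it is pressed, to a solid stop at 18 mm (7 N). 1 to 15 mm down is a light touch, more is hard. It springs back when released.
- plug1 (a point): Centre of the top face of the leftmost (+y) of the five flush round dark wood plugs, 14 mm across, along the middle of the front slat. x axis across the slat, away from the robot; y axis along the slat, to the left; z up. The plugs are 80 mm apart.
- plug2 (a point): Second plug from the left, on the slat's top; axes as plug1.
- plug3 (a point): Middle plug, at the centre of the slat's top; axes as plug1. The slat, of pine, is the one nearest the robot on the cabinet's slatted top: 45 mm wide, 484 mm long, 14 mm thick, its top level with the other slats, 150 mm above the table.
- plug4 (a point): Fourth plug from the left, on the slat's top; axes as plug1.
- plug5 (a point): Rightmost (-y) plug, on the slat's top, 320 mm from plug1; axes as plug1.
- cabinet: Low pine cabinet, fixed, 340 mm deep (x), 530 mm wide (y), 150 mm high, with a top of six slats along y; origin at the centre of its underside, x axis away from the robot. The plug row lies 145 mm to its front (-x). Four things stand on its rear slats; nothing stands within 75 mm of the front slat's middle line.
- caddy: Steel tea caddy with a twist cap, an upright cylinder 76 mm across and 117 mm high, loose, at the left or right end of the rear slats; the end of the front slat nearer to it is where the stroke begins. Origin at the centre of its underside.
- coaster_box: Round grey plastic coaster box, 104 mm across, 46 mm high, loose, at the opposite end to the caddy. Origin at the centre of its underside. Not to be moved.
- teapot: Brown glass teapot, 106 mm across the body, about 170 mm over spout and handle, 104 mm high, loose. Origin at the centre of its underside. Not to be moved.
- saucers: Short stack of white saucers, 124 mm across, 39 mm high, loose. Origin at the centre of its underside. Not to be moved.
- door_knob (a point): Small steel knob of the wire-mesh door below the front slat. The door is 243 mm wide, 92 mm high, its top edge 100 mm above the table, hinged at the cabinet's left side and standing ajar towards the robot. Not to be moved.
There are look-alikes about, which are no part of the job. What is meant by the caddy is not green, and is the larger of those in its own colour.

How it is judged (in metres and radians):
On the way, in this order (a step that is already met when the one before it is completed fails the run):
1. fingertips press the slat lightly (1 mm or more down) over the first plug, at the tea caddy's end (((y of caddy in the frame of plug3 above 0 m and y of the grasp point in the frame of plug1 between -0.022 and 0.022 m and x of the grasp point in the frame of plug1 between -0.025 and 0.025 m and z of the grasp point in the frame of plug1 below 0.05 m and value of joint front_slat above 0.001 m) or (y of caddy in the frame of plug3 below 0 m and y of the grasp point in the frame of plug5 between -0.022 and 0.022 m and x of the grasp point in the frame of plug5 between -0.025 and 0.025 m and z of the grasp point in the frame of plug5 below 0.05 m and value of joint front_slat above 0.001 m))), for 0.1 s.
2. fingertips press the slat lightly (1 mm or more down) over the second plug (((y of caddy in the frame of plug3 above 0 m and y of the grasp point in the frame of plug2 between -0.022 and 0.022 m and x of the grasp point in the frame of plug2 between -0.025 and 0.025 m and z of the grasp point in the frame of plug2 below 0.05 m and value of joint front_slat above 0.001 m) or (y of caddy in the frame of plug3 below 0 m and y of the grasp point in the frame of plug4 between -0.022 and 0.022 m and x of the grasp point in the frame of plug4 between -0.025 and 0.025 m and z of the grasp point in the frame of plug4 below 0.05 m and value of joint front_slat above 0.001 m))), for 0.1 s.
3. fingertips press the slat lightly (1 mm or more down) over the middle plug (((y of caddy in the frame of plug3 above 0 m and y of the grasp point in the frame of plug3 between -0.022 and 0.022 m and x of the grasp point in the frame of plug3 between -0.025 and 0.025 m and z of the grasp point in the frame of plug3 below 0.05 m and value of joint front_slat above 0.001 m) or (y of caddy in the frame of plug3 below 0 m and y of the grasp point in the frame of plug3 between -0.022 and 0.022 m and x of the grasp point in the frame of plug3 between -0.025 and 0.025 m and z of the grasp point in the frame of plug3 below 0.05 m and value of joint front_slat above 0.001 m))), for 0.1 s.
4. fingertips press the slat lightly (1 mm or more down) over the fourth plug (((y of caddy in the frame of plug3 above 0 m and y of the grasp point in the frame of plug4 between -0.022 and 0.022 m and x of the grasp point in the frame of plug4 between -0.025 and 0.025 m and z of the grasp point in the frame of plug4 below 0.05 m and value of joint front_slat above 0.001 m) or (y of caddy in the frame of plug3 below 0 m and y of the grasp point in the frame of plug2 between -0.022 and 0.022 m and x of the grasp point in the frame of plug2 between -0.025 and 0.025 m and z of the grasp point in the frame of plug2 below 0.05 m and value of joint front_slat above 0.001 m))), for 0.1 s.
5. fingertips press the slat lightly (1 mm or more down) over the last plug, at the far end from the caddy (((y of caddy in the frame of plug3 above 0 m and y of the grasp point in the frame of plug5 between -0.022 and 0.022 m and x of the grasp point in the frame of plug5 between -0.025 and 0.025 m and z of the grasp point in the frame of plug5 below 0.05 m and value of joint front_slat above 0.001 m) or (y of caddy in the frame of plug3 below 0 m and y of the grasp point in the frame of plug1 between -0.022 and 0.022 m and x of the grasp point in the frame of plug1 between -0.025 and 0.025 m and z of the grasp point in the frame of plug1 below 0.05 m and value of joint front_slat above 0.001 m))), for 0.1 s.
At the end, for the whole second after the job is handed in: All five plugs were passed in order, the slat is back at rest (within 2 mm), the hand is clear above it (grasp point 50 mm or more over the slat), the four things on the cabinet stand upright within 12 mm of where they were, and the mesh door's knob is within 20 mm of where it was (value of joint front_slat between -0.002 and 0.002 m and velocity of joint front_slat between -0.01 and 0.01 m/s and z of the grasp point in the frame of plug3 above 0.05 m and distance of door_knob from where it was at the start of the episode below 0.02 m and distance of each of caddy, coaster_box, teapot, saucers from where it was at the start of the episode below 0.012 m and angle between each of caddy, coaster_box, teapot, saucers's own z axis and vertical below 0.1 rad and linear speed of each of caddy, coaster_box, teapot, saucers below 0.02 m/s); the robot touches nothing.
It fails at once if the fingertips leave the slat between the end plugs (slat less than 0.6 mm down while the hand is low over it, more than 30 mm inside the end plugs) (y of the grasp point in the frame of plug3 between -0.13 and 0.13 m and x of the grasp point in the frame of plug3 between -0.035 and 0.035 m and z of the grasp point in the frame of plug3 below 0.05 m and value of joint front_slat below 0.0006 m).
It fails at once if the slat is pushed down hard (more than 15 mm) (value of joint front_slat above 0.015 m).
It fails at once if the slat is lifted (more than 4 mm) (value of joint front_slat below -0.004 m).
It fails at once if the mesh door is moved (knob more than 20 mm) (distance of door_knob from where it was at the start of the episode above 0.02 m).
It fails at once if the caddy, coaster box, teapot or saucers are lifted or moved (more than 12 mm) (distance of any of caddy, coaster_box, teapot, saucers from where it was at the start of the episode above 0.012 m).
It also fails if it takes over 45 s, if anything falls off the work surface, if the arm or the gripper's body presses on something with over 40 N, if the wrist force passes 120 N, or if a joint passes its speed limit or range.

## Working session

There is one attempt and no reset: what is moved stays moved. The work goes in short steps, Python scripts to look and compute and a tool call to move; the robot and the scene stay as the last step left them, time stands still between calls to the robot, and variables do not carry over. Pictures are saved under pics/ and viewed, at most 10 in all, crops included, and the job is handed in when it is done.

Besides the shell and the picture viewer there is one more tool, called after "Call:" by a JSON object that holds its "fn" and its "kwargs", one argument or row to a line. jog_arm: Moves the arm, as the interface text tells. Its arguments: {"type":"object","properties":{"series":{"type":"array","items":{"type":"array","items":{"type":"array","items":{"type":"number"}}}},"jaw":{"type":"number"}},"required":["series"]}

```bash
mkdir -p pics; cat > h.py <<'E'
import numpy as np,cv2
from workcell import status,capture,camera_model,manip,finder
def world(name,px,depth):
    m=camera_model(name);K=np.array(m["mtx"],float);k1=m["k1"]
    d=cv2.undistortPoints(np.array(px,float).reshape(-1,1,2),K,np.array([k1,0,0,0,0.]))[:,0]
    c=np.c_[d,np.ones(len(d))]*np.array(depth,float).reshape(-1,1)
    return (c-np.array(m["t"]).ravel())@np.array(m["R"])
def plane(name,px,z):
    a=world(name,px,[1.]*len(px));b=world(name,px,[1000.]*len(px))
    s=(z-a[:,2:])/(b-a)[:,2:];return a+s*(b-a)
E
python3 - <<'E'
from h import *
for n in("top","scene"):
    p,d=capture(n);cv2.imwrite(f"pics/{n}.png",p);np.save(n+"d.npy",d)
    for t in("caddy","coaster_box","teapot","saucers","front_slat","plug3","door_knob"):
        for r in finder.look_for(t,n)[:4]:
            l,tp,ri,b=r["rect"];u,v=(l+ri)/2,(tp+b)/2
            print(n,t,round(r["confidence"],2),np.round(r["rect"]),np.round(world(n,[[u,v]],[d[int(v),int(u)]])[0]))
s=status.state();print(s["tcp_pos"],s["orientation"],s["grip_width"],s["force"],manip.tip_extent,s["time"])
E
```

```text
top caddy 0.97 [186. 162. 235. 217.] [650. 273. 266.]
top caddy 0.89 [132. 188. 164. 222.] [664. 430.  78.]
top caddy 0.62 [105. 225. 153. 270.] [569. 451. 122.]
top coaster_box 0.91 [398. 179. 452. 235.] [ 637. -116.  198.]
top teapot 0.78 [258. 123. 316. 198.] [714. 141. 235.]
top saucers 0.87 [328. 157. 395. 227.] [669.   2. 183.]
top front_slat 0.59 [181. 266. 436. 318.] [481. 100. 152.]
top plug3 0.87 [178. 264. 436. 320.] [482. 102. 149.]
top door_knob 0.73 [182. 291. 282. 365.] [417. 260.   1.]
scene caddy 0.94 [383. 125. 437. 202.] [690. 249. 246.]
scene caddy 0.66 [405. 112. 444. 166.] [681. 295. 264.]
scene caddy 0.59 [432. 162. 459. 191.] [684. 411.  81.]
scene coaster_box 0.66 [181. 271. 253. 343.] [ 651. -124.  195.]
scene teapot 0.91 [350. 180. 415. 277.] [740. 128. 233.]
scene teapot 0.73 [243. 142. 316. 176.] [350. 244.   1.]
scene teapot 0.33 [140. 120. 367. 263.] [491.  71. 152.]
scene saucers 0.69 [251. 233. 331. 309.] [675.  -2. 181.]
scene saucers 0.25 [137. 124. 368. 262.] [490.  69. 149.]
scene front_slat 0.93 [139. 120. 372. 261.] [490.  76. 150.]
scene front_slat 0.68 [349. 177. 415. 280.] [740. 128. 233.]
scene plug3 0.62 [140. 123. 367. 261.] [491.  71. 150.]
scene door_knob 0.94 [241. 143. 316. 177.] [347. 245.  -4.]
scene door_knob 0.43 [139. 121. 366. 260.] [486.  72. 150.]
[246.72614492 574.25944023 256.28681752] [ 3.14154861e+00 -1.79791954e-05  2.73579617e+00] 0.9993970994176935 [0.07222444 0.96073785 0.12914728] 25.0 0.8
```

View pics/top.png

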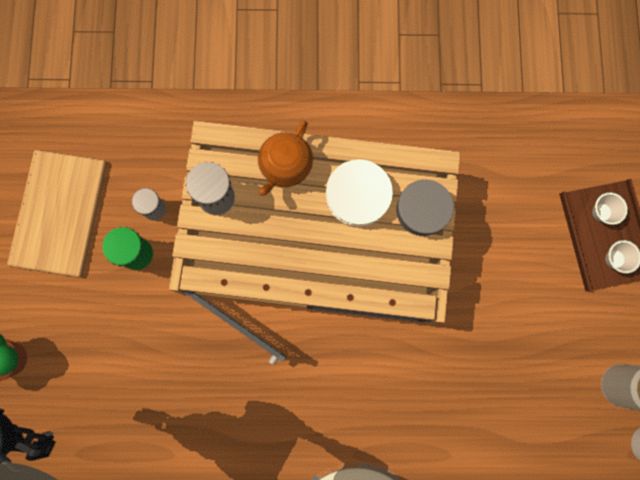

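View pics/scene.png

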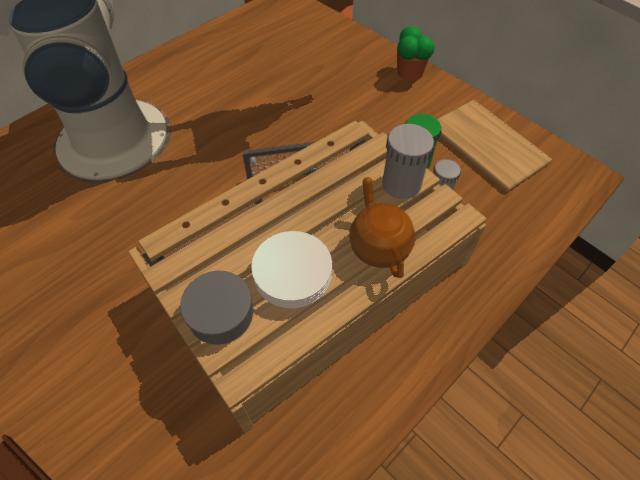

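The top view shows five plugs from (224,282) to (392,302) and the ajar door, with its knob at (274,359). Things that could be taken for the caddy:
- large steel cylinder at (209,185), on the cabinet
- small steel one at (146,202), on the table
- green one at (124,246), on the table

The large steel one fits the description. It stands at the left end, so the stroke starts at plug1. I'll check it in a crop and measure the plugs.

```bash
python3 - <<'E'
from h import *
p=cv2.imread("pics/top.png");d=np.load("topd.npy")
cv2.imwrite("pics/crop.png",cv2.resize(p[150:330,90:330],None,fx=3,fy=3,interpolation=cv2.INTER_CUBIC))
def plugs(p,guess,w=9):
    g=p[:,:,1].astype(float);out=[]
    for u,v in guess:
        q=g[v-w:v+w+1,u-w:u+w+1];m=(q<0.65*np.median(q)).astype(np.uint8)
        n,l,s,c=cv2.connectedComponentsWithStats(m)
        i=min(range(1,n),key=lambda i:np.hypot(*(c[i]-w))-0*s[i,4]);out.append(c[i]+[u-w,v-w])
    return np.array(out)
P=plugs(p,[(224,282),(266,287),(308,292),(350,297),(392,302)],7)
W=plane("top",P,150);print(P.round(1),W.round(1))
print(np.linalg.norm(np.diff(W,axis=0),axis=1))
c=plugs(cv2.imread("pics/scene.png"),[(331,143),(298,161),(263,181),(225,202),(186,224)],5)
print(plane("scene",c,150).round(1))
e=W[0]-W[4];print("slat dir yaw",np.arctan2(-e[0],e[1]))
E
```

```text
[[223.8 281.9]
 [265.8 286.9]
 [307.8 292. ]
 [349.8 297. ]
 [392.1 302. ]] [[499.8 260.7 150. ]
 [490.8 181.1 150. ]
 [481.8 101.5 150. ]
 [472.8  22.1 150. ]
 [463.7 -57.8 150. ]]
[80.09814368 80.15517437 79.91424527 80.34108845]
[[500.7 257.7 150. ]
 [491.7 178.1 150. ]
 [482.1  99.  150. ]
 [473.5  19.6 150. ]
 [464.4 -59.8 150. ]]
slat dir yaw -0.11283333796784864
```

View pics/crop.png

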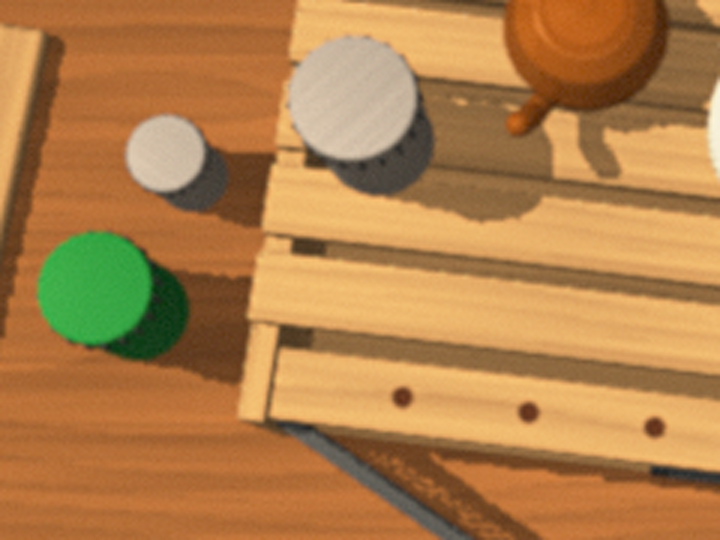

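The crop confirms it: the large steel cylinder with the cap stands on the cabinet's left end, while the small steel and green ones are on the table. I'll start at plug1, near (500,259,150), closing the jaws and aligning the tool with the slat on the way.

Call:
{"fn": "jog_arm", "kwargs": {
  "series": [
    [[0, 0, 0, -0.1], [0, 0, 0, -0.1], [0, 0, 0, -0.093], [-30, -30, 0, 0], [-35, -35, 0, 0], [-35, -35, 0, 0], [-35, -35, 0, 0], [-35, -35, 0, 0], [-35, -35, 0, 0], [-35, -35, 0, 0]]
  ],
  "jaw": -1
}}

```text
time: 1.63
tcp_pos: [429.4, 344.4, 256.5]
orientation: [3.141, 0.0, 3.029]
force: [0.2, 0.9, -0.4]
grip_width: 0.001
grasp_force: 0.0
```

```bash
cat > go.py <<'E'
from h import *
import sys
from scipy.spatial.transform import Rotation as R
s=status.state();T=R.from_euler("xyz",s["orientation"])
print("tcp",np.round(s["tcp_pos"],1),"rpy",np.round(s["orientation"],4),"F",np.round(s["force"],2),"w",round(s["grip_width"],3),"tip",manip.tip_extent,"t",s["time"])
g=np.array(sys.argv[1:4],float)
print("tool shift",np.round(T.inv().apply(g-s["tcp_pos"]),1))
for P in ([500,259.5,150],[482,100.5,150],[464,-58.5,150]): print(np.round(T.inv().apply(np.array(P)-s["tcp_pos"]),1))
E
python3 go.py 500.2 259.5 256; python3 -c "
from h import *;print(np.round(camera_model('wrist')['mount'],2))"
```

```text
tcp [429.4 344.4 256.5] rpy [3.1413e+00 3.0000e-04 3.0289e+00] F [ 0.16  0.91 -0.43] w 0.001 tip 25.0 t 1.6333
tool shift [-79.9 -76.4   0.5]
[-79.7 -76.4 106.5]
[ -79.7 -236.5  106.4]
[ -79.7 -396.5  106.4]
[[  -0.     -0.95   -0.32   81.88]
 [   1.     -0.     -0.      0.81]
 [   0.     -0.32    0.95 -116.93]
 [   0.      0.      0.      1.  ]]
```

Call:
{"fn": "jog_arm", "kwargs": {
  "series": [
    [[-23, -21, 0, 0], [-22, -20, 0, 0], [0, 0, 0, 0], [0, 0, 0, 0], [0, 0, 0, 0]]
  ]
}}

```text
time: 2.05
tcp_pos: [468.3, 300.4, 256.2]
orientation: [3.141, -0.0, 3.028]
force: [0.1, -0.2, 0.2]
grip_width: -0.003
grasp_force: 0.0
```

```bash
python3 go.py 500.2 259.5 256; python3 - <<'E'
from h import *
from scipy.spatial.transform import Rotation as R
s=status.state();p,d=capture("wrist");cv2.imwrite("pics/w1.png",p);np.save("w1d.npy",d)
E
```

```text
tcp [468.3 300.4 256.2] rpy [ 3.1415e+00 -4.0000e-04  3.0283e+00] F [ 0.15 -0.23  0.17] w -0.003 tip 25.0 t 2.05
tool shift [-36.3 -37.1   0.2]
[-36.2 -37.1 106.2]
[ -36.3 -197.1  106.2]
[ -36.4 -357.1  106.2]
```

View pics/w1.png

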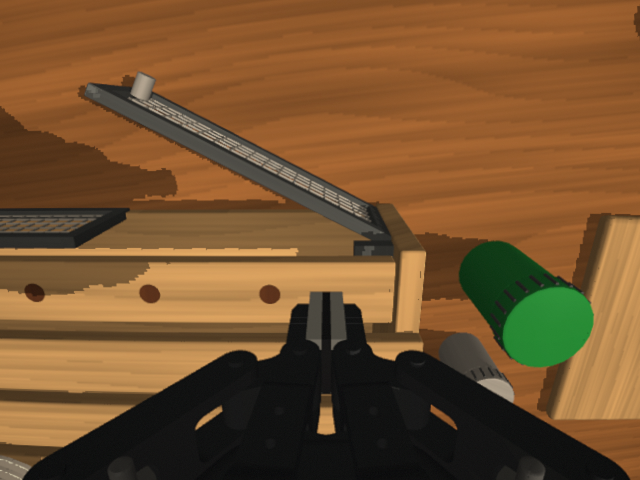

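The wrist view shows plug1 at (270,294), plug2 at (149,293) and plug3 at (34,292). I'll check them against the estimate.

```bash
python3 - <<'E'
from h import *
from scipy.spatial.transform import Rotation as R
s=status.state();m=camera_model("wrist");M=np.array(m["mount"]);K=np.array(m["mtx"],float)
p=np.array([[270,294],[149,293],[34,292]],float)
x=cv2.undistortPoints(p.reshape(-1,1,2),K,np.array([m["k1"],0,0,0,0.]))[:,0]
T=R.from_euler("xyz",s["orientation"]).as_matrix()
r=(T@M[:3,:3]@np.c_[x,np.ones(3)].T).T;o=T@M[:3,3]+s["tcp_pos"]
print((o+r*((150-o[2])/r[:,2:])).round(1))
d=np.load("w1d.npy");c=np.c_[x,np.ones(3)]*np.array([[d[int(v),int(u)]] for u,v in p])
print(((T@(M[:3,:3]@c.T+M[:3,3:])).T+s["tcp_pos"]).round(1))
E
```

```text
[[497.3 261.4 150. ]
 [487.9 181.6 150. ]
 [479.  102.4 150. ]]
[[497.8 261.1 148.9]
 [487.9 181.6 149.9]
 [479.  102.4 150.1]]
```

Call:
{"fn": "jog_arm", "kwargs": {
  "series": [
    [[-18, -18, 0, 0], [-17, -19, 0, 0], [0, 0, 25, 0], [0, 0, 25, 0], [0, 0, 18, 0], [0, 0, 7, 0], [0, 0, 0, 0], [0, 0, 0, 0], [0, 0, 0, 0]]
  ]
}}

```text
time: 2.85
tcp_pos: [499.5, 260.3, 182.5]
orientation: [3.141, 0.002, 3.03]
force: [0.5, 0.2, 1.3]
grip_width: 0.001
grasp_force: 0.0
```

```bash
python3 go.py 499 260 175
```

```text
tcp [499.5 260.3 182.5] rpy [3.1408e+00 1.5000e-03 3.0295e+00] F [0.49 0.19 1.29] w 0.001 tip 25.0 t 2.85
tool shift [ 0.5 -0.3  7.5]
[-0.5 -0.7 32.5]
[  -0.4 -160.7   32.3]
[-3.000e-01 -3.208e+02  3.220e+01]
```

Call:
{"fn": "jog_arm", "kwargs": {
  "series": [
    [[0, 0, 0, 0]]
  ]
}}

```text
time: 2.93
tcp_pos: [499.6, 260.1, 182.5]
orientation: [3.141, 0.002, 3.029]
force: [-1.0, -0.7, -0.2]
grip_width: 0.002
grasp_force: 0.0
```

Call:
{"fn": "jog_arm", "kwargs": {
  "series": [
    [[0, 0, 0, 0]]
  ]
}}

```text
time: 3.02
tcp_pos: [499.5, 259.9, 182.2]
orientation: [3.141, 0.001, 3.029]
force: [-0.6, 0.1, 0.8]
grip_width: 0.003
grasp_force: 0.0
```

Call:
{"fn": "jog_arm", "kwargs": {
  "series": [
    [[0, 0, 0, 0]]
  ]
}}

```text
time: 3.1
tcp_pos: [499.4, 259.7, 181.9]
orientation: [3.141, 0.001, 3.029]
force: [0.2, -0.4, -0.3]
grip_width: 0.004
grasp_force: 0.0
```

Call:
{"fn": "jog_arm", "kwargs": {
  "series": [
    [[0, 0, 7, 0], [0, 0, 6, 0], [0, 0, 0, 0], [0, 0, 0, 0]]
  ]
}}

```text
time: 3.43
tcp_pos: [499.1, 259.5, 167.8]
orientation: [-3.141, -0.001, 3.029]
force: [-0.4, -1.2, 3.6]
grip_width: -0.003
grasp_force: 1.4
```

Call:
{"fn": "jog_arm", "kwargs": {
  "series": [
    [[0, 0, 0, 0]]
  ]
}}

```text
time: 3.52
tcp_pos: [499.0, 259.5, 168.2]
orientation: [-3.141, -0.0, 3.029]
force: [-0.6, -0.6, 3.0]
grip_width: -0.003
grasp_force: 1.4
```

Call:
{"fn": "jog_arm", "kwargs": {
  "series": [
    [[0, 0, 0, 0]]
  ]
}}

```text
time: 3.6
tcp_pos: [499.1, 259.5, 168.3]
orientation: [-3.141, -0.0, 3.029]
force: [-1.3, -1.1, 2.2]
grip_width: 0.004
grasp_force: 1.3
```

Call:
{"fn": "jog_arm", "kwargs": {
  "series": [
    [[0, 0, 0, 0]]
  ]
}}

```text
time: 3.68
tcp_pos: [499.0, 259.5, 168.3]
orientation: [-3.141, -0.0, 3.029]
force: [-1.0, -1.8, 2.9]
grip_width: -0.001
grasp_force: 1.3
```

The force is about 2.9 N and the tips are about 7 mm down, so both readings agree on a light press. Starting the stroke.

Call:
{"fn": "jog_arm", "kwargs": {
  "series": [
    [[0, -5, 0, 0], [0, -10, 0, 0], [0, -10, 0, 0], [0, -10, 0, 0], [0, -10, 0, 0], [0, -10, 0, 0], [0, -10, 0, 0], [0, -10, 0, 0], [0, -5, 0, 0], [0, 0, 0, 0]]
  ]
}}

```text
time: 4.52
tcp_pos: [489.9, 178.8, 168.3]
orientation: [-3.141, -0.0, 3.028]
force: [-0.5, -2.1, 2.8]
grip_width: -0.003
grasp_force: 1.4
```

```bash
python3 go.py 482 100.5 168
```

```text
tcp [489.9 178.8 168.3] rpy [-3.1410e+00 -3.0000e-04  3.0278e+00] F [-0.46 -2.11  2.8 ] w -0.003 tip 25.0 t 4.5167
tool shift [ -1.  -78.7   0.3]
[-0.8 81.4 18.2]
[ -1.  -78.6  18.3]
[  -1.2 -238.7   18.4]
```

On line with steady depth. Continuing to plug3, plug4 and plug5.

Call:
{"fn": "jog_arm", "kwargs": {
  "series": [
    [[0, -5, 0, 0], [0, -10, 0, 0], [0, -10, 0, 0], [0, -10, 0, 0], [0, -10, 0, 0], [0, -10, 0, 0], [0, -10, 0, 0], [0, -10, 0, 0], [0, -5, 0, 0], [0, 0, 0, 0]]
  ]
}}

```text
time: 5.35
tcp_pos: [480.9, 99.3, 168.3]
orientation: [-3.141, -0.0, 3.028]
force: [-0.5, -1.3, 2.2]
grip_width: 0.003
grasp_force: 1.4
```

Call:
{"fn": "jog_arm", "kwargs": {
  "series": [
    [[0, -5, 0, 0], [0, -10, 0, 0], [0, -10, 0, 0], [0, -10, 0, 0], [0, -10, 0, 0], [0, -10, 0, 0], [0, -10, 0, 0], [0, -10, 0, 0], [0, -5, 0, 0], [0, 0, 0, 0]]
  ]
}}

```text
time: 6.18
tcp_pos: [472.0, 19.9, 168.3]
orientation: [-3.141, -0.0, 3.028]
force: [0.2, -1.9, 2.7]
grip_width: 0.005
grasp_force: 1.4
```

```bash
python3 go.py 464 -58.5 168
```

```text
tcp [472.   19.9 168.3] rpy [-3.1412e+00 -2.0000e-04  3.0277e+00] F [ 0.24 -1.88  2.71] w 0.005 tip 25.0 t 6.1833
tool shift [ -1.  -78.8   0.3]
[ -0.6 241.3  18.2]
[-0.8 81.3 18.2]
[ -1.  -78.8  18.3]
```

Call:
{"fn": "jog_arm", "kwargs": {
  "series": [
    [[0, -5, 0, 0], [0, -10, 0, 0], [0, -10, 0, 0], [0, -10, 0, 0], [0, -10, 0, 0], [0, -10, 0, 0], [0, -10, 0, 0], [0, -10, 0, 0], [0, -5, 0, 0], [0, 0, 0, 0]]
  ]
}}

```text
time: 7.02
tcp_pos: [463.1, -59.6, 168.3]
orientation: [-3.141, 0.0, 3.028]
force: [0.0, -1.6, 1.5]
grip_width: -0.003
grasp_force: 1.3
```

Call:
{"fn": "jog_arm", "kwargs": {
  "series": [
    [[0, 0, 0, 0], [0, 0, 0, 0], [0, 0, -5, 0], [0, 0, -10, 0], [0, 0, -20, 0], [0, 0, -25, 0], [0, 0, -25, 0], [0, 0, -15, 0], [0, 0, 0, 0], [0, 0, 0, 0]]
  ]
}}

```text
time: 7.85
tcp_pos: [463.3, -58.0, 268.9]
orientation: [-3.141, 0.001, 3.029]
force: [-0.4, 0.4, -0.4]
grip_width: -0.003
grasp_force: 0.0
```

```bash
python3 go.py 464 -58.5 168; python3 -c "
from h import *;cv2.imwrite('pics/end.png',capture('top')[0])"
```

```text
tcp [463.3 -58.  268.9] rpy [-3.1415e+00  1.4000e-03  3.0294e+00] F [-0.41  0.36 -0.39] w -0.003 tip 25.0 t 7.85
tool shift [ -0.6  -0.4 100.9]
[ -0.8 319.6 118.9]
[ -0.7 159.6 118.9]
[ -0.6  -0.4 118.9]
```

View pics/end.png

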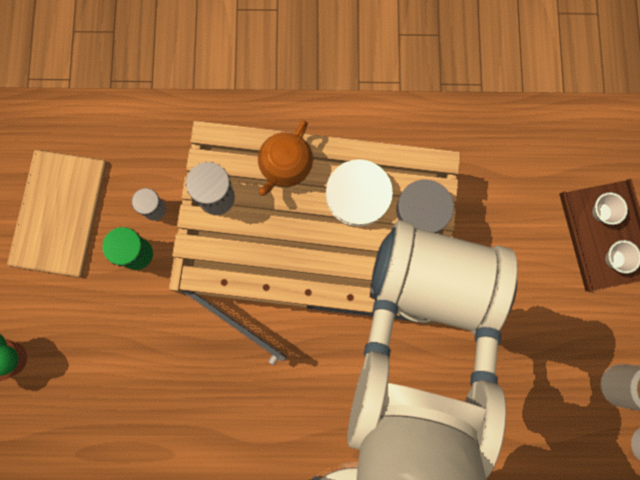

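The hand is raised above plug5, and the caddy (209,185), teapot, saucers, box and knob (274,359) are where they were.

```bash
python3 -c "
from h import *;print(manip.job_done())"
```

```text
the job is handed in; nothing more can be done
None
```

I ran one unbroken light stroke along the slat (about 7 mm down) from plug1, on the caddy's side, to plug5, raised the hand clear and handed the job in; the last picture shows the door and everything on the cabinet unmoved, but no verdict came back.

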